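# Next mould from the carousel to the wax injector

## Robot

A 6-joint arm with a two-finger parallel gripper is mounted at the origin on a cart in front of the work surface, level with it; the furniture and walls round the work are solid. World frame = base frame: x ahead of the robot, y to its left, z up, the work surface at z = 0. Lengths are in mm, angles in rad, forces in N, time in s.
With the tool pointing down it reaches from about 350 to 975 mm from the base axis. Payload 7.1 kg.
Tool frame: the origin (TCP) lies at the very end of the fingers, on their centre line; the grasp point (between the pads) lies 19 mm behind it; z points along the fingers, y is the line along which they close (so a half turn about z gives the same grasp; the last joint's range is limited). The gripper opens to 88 mm and grips with 3 to 60 N. Pads are 20 mm wide; open, the fingers measure 115 mm over their backs; the gripper's body (75 mm by 178 mm) begins 61 mm behind the grasp point.
Start: joints at [-1.122, 0.423, 1.63, -0, 1.089, -0.019], TCP at [281.841, -557.826, 222.675] pointing down, gripper open.
Joint ranges: [-3, 3], [-0.9, 2.11], [0.09, 2.58], [-1.31, 4.45], [0.11, 2.69], [-2.54, 2.54]. Speed limits (rad/s): [2.39, 2.39, 3.01, 3.14, 3.14, 3.14].

## Interface

Orientations are given as a rotation vector (axis times angle).
In Python, from workcell import sensors, imaging, close_job gives the robot as it stands. The module is installed in compiled form; this text tells all that it offers.
- The arm moves only by the tool servo_tool, never from a script. Its argument "steps" is a list of rows, each a list of 3 entries, a list of its own where there are three numbers: the shift along the world's x, y, z in m, then the turn, a rotation vector about the world's x, y, z in degrees, then the opening, from -1 (shut) to 1 (fully open). A call has exactly 8 rows; each row shifts and turns the commanded pose from where the row before left it; what a row does not reach is not made up. A row lasts 1/12 s, in which the tool goes at most 41.7 mm and 7.16 degrees, less where a joint would pass 70% of its speed; a pose out of reach is approached as far as the arm can. A call is refused whole if a number of a shift passes 0.0417 or a number of a turn 7.16, either way. A call with a gripper value outside its range is refused whole. The fingers move at their own pace and stop on an object; the grip force is fixed at half the most. Time passes only in rows, so rows that do not move let the fingers close, or fill a call up. It gives the time, the measured TCP pose, the force, the opening and the grip force at its end, in the units of the state.
- sensors.get_obs(): the state, without advancing time (a new reading comes with each control period).
- imaging.get_image(name): name is "side" or "top" or "wrist"; returns a dict with "color" (480x640x3 uint8, blue, green, red), "range_z" (480x640 float32, mm along the optical axis (not along the pixel's ray), 0 where there is no reading), "vertical_fov" (degrees; the focal length in pixels is half the picture's height over the tangent of half this angle, whatever the lens; pixels are square), "cx", "cy" (the principal point, pixels), "k1" (the pictures are not rectified: a ray, as slopes to the right and down, at radius r is drawn at 1 + k1 r^2 times it, then the intrinsics apply), "rvec" (rotation vector, rad) and "tvec" (3), from world to camera coordinates, as OpenCV has them; the wrist camera has in their place "tool_from_camera" (4x4, takes a point from camera to tool coordinates, whose origin is the TCP and whose axes are the flange's). Camera axes: x right, y down, z forward; pixel columns grow to the right and rows downward; lengths in mm; the calibration is good to about 2 mm. A picture is of the moment at which its call begins: read the wrist's pose just before it.
- close_job(): hands the job in; it is judged then, once.
The state is a dict: "t": time; "qpos": joint angles; "qvel": joint speeds; "joint_torque": joint torques, N m; "ee_pos": TCP position; "orientation": TCP orientation; "ft_force": force on the tool from outside, world axes, zero at the start; "moment": the same for the moment, N m; "width": finger opening in mm; "grasp_force": force on a finger pad.
Only numpy, scipy, OpenCV 4.12 (cv2) and the standard library are available. Lean on these libraries where they do the work, as an engineer would, in place of code of your own. Each camera call takes 0.05 s, during which the arm holds its last target. There are 200 camera calls.

## Task

The moulds rest in the carousel in turn and are worked off clockwise: turn the knob until the next one (seen from above, the first full pocket clockwise of the two empty ones) stands squarely in the cover's opening, and take it out by the sprue end that sticks out. That end has to go into the injector, so lay the mould flat on the bench, let go, and take it again by its tail end; then slide it between the injector's guides, sprue end first, until it rests against the nozzle, and leave it lying flat there. Leave the other moulds in their pockets and the things round about where they are.

Things in the scene. Friction and masses are not known exactly. Their poses are not given: they have to be found in the camera images.
- carousel_base: Fixed foot and clear dust cover of the mould carousel, 328 mm across. Origin: centre of its underside, on the turning axis; z up. The cover (top 62 mm above the bench, walls at 152 mm radius) goes round three quarters; its only opening is 90 degrees wide, without a roof, and faces the foot's own -x, roughly towards the robot: a mould standing squarely in it can be lifted straight up.
- carousel (a joint): Angle through which the six-pocket disc under the cover has been turned since the start, rad, anticlockwise positive seen from above. At the start the wanted mould stands 0.6 to 2.0 rad short of the middle of the opening: the disc must turn anticlockwise by that much. It turns freely both ways against about 0.05 N m of friction and stays where it is left.
- knob (a point): Middle of the black round ribbed knob on the disc's axis, which turns the disc; the knob is 38 mm in diameter, upright, from 68 to 106 mm above the bench (this point 90 mm), clear above the cover.
- opening (a point): Point on the disc's surface (20 mm above the bench), 101 mm from the axis, in the middle of the cover's opening: where the middle of the wanted mould's underside stands when its pocket faces the opening squarely.
- mould_next: The wanted mould: a white rubber block 56 x 82 x 28 mm (own x, y, z), 0.1 to 0.2 kg; the other three are the same. Told by its place: seen from above, the first full pocket clockwise of the two empty ones. Origin: centre of its underside; z up as it lies; own +y points to its sprue end (short face with the sprue hole), which is outwards in the carousel.
- sprue (a point): Centre of the wanted mould's sprue face: 40 mm from its origin along its own +y (the tail face is 41 mm the other way), 14 mm above its underside.
- injector: Fixed bench wax injector: white pot (106 mm across, 137 mm high, gauge above to 194 mm), steel base plate, brass nozzle, mould guide. Origin: on the bench straight below the nozzle tip; the pot begins 43 mm behind the tip. A mould goes in along its own +x, sprue end first, up to the nozzle.
- nozzle_tip (a point): Flat tip (9 mm across) of the brass nozzle, 22 mm above the bench; same axes as the injector. A seated mould's sprue face rests against it.
- guide_mouth (a point): Mouth of the mould guide: on the guide floor (8 mm above the bench), 46 mm in front of the nozzle tip; same axes as the injector. Two aluminium cheeks, tops 34 mm above the bench, stand 59 mm apart from the nozzle to 36 mm in front of it and flare to 69 mm apart here. The floor is 44 mm wide and runs on 20 mm out of the mouth. A mould pushed home leaves its tail 35 mm free outside.
- mould_2: Second mould, same make, in the next pocket clockwise of the wanted one; stays in its pocket. Origin as the wanted one's.
- mould_3: Third mould, in the pocket clockwise after that; stays.
- mould_4: Fourth mould, in the pocket clockwise after that; stays.
- pocket_1 (a point): Middle of the wanted mould's pocket on the disc's surface (20 mm above the bench, 101 mm from the axis); turns with the disc. The mould lies flat in it, along the disc's radius: its outer (sprue) 43 mm stand free, its inner 38 mm lie between aluminium dividers that rise 24 mm above the disc (3 mm of play each side), and its tail meets the hub.
- pocket_2 (a point): Middle of the second mould's pocket on the disc's surface; turns with the disc.
- pocket_3 (a point): Middle of the third mould's pocket; turns with the disc.
- pocket_4 (a point): Middle of the fourth mould's pocket; turns with the disc.
- talc_bottle: Bystander: upright powder bottle, 60 mm across, 144 mm high. Origin: centre of its underside.
- wax_brush: Bystander: soft brush lying flat, 12 x 150 x 12 mm along its own y. Origin: centre of its underside.
- tweezers: Bystander: steel tweezers lying flat, 12 x 134 x 8 mm along own y. Origin: centre of underside.
Mind the look-alikes: they are no part of the job. What is shaped like the mould_next but yellow is not meant.

How it is judged:
By the outcome, as a careful person would: the job done as asked, in the order asked, and still so for the second after the job is handed in, with the robot touching nothing.
It also fails if it takes over 64 s, if anything falls off the work surface, if the arm or the gripper's body presses on something with over 40 N, if the wrist force passes 120 N, or if a joint passes its speed limit or range.

## Working session

There is one attempt and no reset: what is moved stays moved. The work goes in short steps, Python scripts to look and compute and a tool call to move; the robot and the scene stay as the last step left them, time stands still between calls to the robot, and variables do not carry over. Pictures are saved under pics/ and viewed, at most 10 in all, crops included, and the job is handed in when it is done.

Besides the shell and the picture viewer there is one more tool, called after "Emit:" as name(argument=value, ...), one argument or row to a line, values as JSON. servo_tool: Moves the arm, as the interface text tells. Its arguments: {"type":"object","properties":{"steps":{"type":"array"}},"required":["steps"]}

```bash
mkdir -p pics; cat > h.py <<'E'
import numpy as np, cv2
from scipy.spatial.transform import Rotation as R
from workcell import sensors, imaging, close_job
def grab(name):
    o=sensors.get_obs(); im=imaging.get_image(name); h,w=im["color"].shape[:2]
    f=h/2/np.tan(np.radians(im["vertical_fov"])/2)
    if "rvec" in im:
        Rm=R.from_rotvec(np.ravel(im["rvec"])).as_matrix(); t=np.ravel(im["tvec"]); Rc=Rm.T; c=-Rm.T@t
    else:
        T=np.array(im["tool_from_camera"]); Rt=R.from_rotvec(o["orientation"]).as_matrix()
        Rc=Rt@T[:3,:3]; c=Rt@T[:3,3]+np.array(o["ee_pos"])
    im.update(f=f,Rc=Rc,c=c); return im
def rays(im,uv):
    d=(np.atleast_2d(uv).astype(float)-[im["cx"],im["cy"]])/im["f"]; s=d.copy()
    for _ in range(20): s=d/(1+im["k1"]*(s**2).sum(1,keepdims=True))
    return np.c_[s,np.ones(len(s))]@im["Rc"].T
def onz(im,uv,z):
    r=rays(im,uv); return im["c"]+r*((z-im["c"][2])/r[:,2])[:,None]
def bydepth(im,uv):
    r=rays(im,uv); uv=np.atleast_2d(uv).astype(int); return im["c"]+r*im["range_z"][uv[:,1],uv[:,0]][:,None]
def cloud(im):
    v,u=np.mgrid[:480,:640]; uv=np.c_[u.ravel(),v.ravel()]
    return bydepth(im,uv).reshape(480,640,3)
def save(im,n): cv2.imwrite(f"pics/{n}.png",im["color"])
E
python3 - <<'E'
from h import *
for n in("top","side"):
    im=grab(n); save(im,n+"0"); print(n,im["c"],im["f"],im["k1"]); np.savez(n+"0.npz",**{k:im[k] for k in im})
o=sensors.get_obs(); print(o["orientation"],o["t"])
E
```

```text
top [ 455.4361243    92.57278675 1170.71939981] 506.4245345201807 -0.05019066946045488
side [ 471.92174597 -603.49950557  631.43554192] 459.67650633571856 -0.05420551829858997
[-3.05470483e+00 -7.27884480e-01  5.08211293e-04] 0.1
```

```bash
sleep 3
```

```text
(no output)
```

View pics/top0.png

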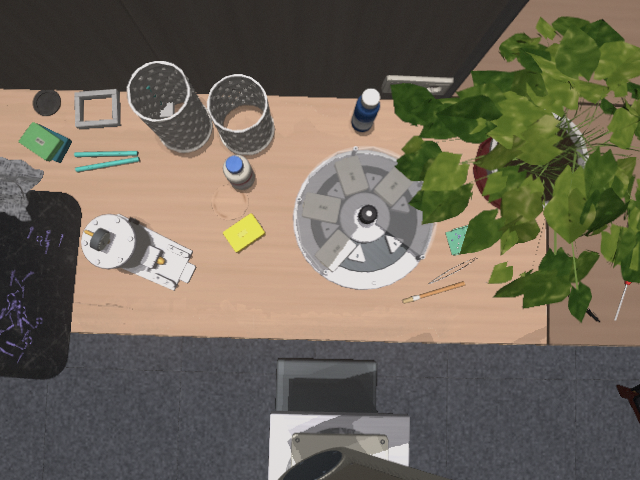

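View pics/side0.png

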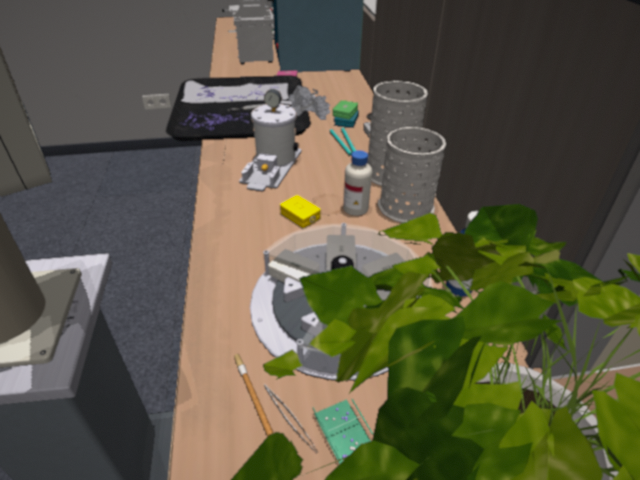

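The top view shows the carousel at (367,218) with the knob at (368,214). Its full pockets are at about (335,250), (322,208), (352,175) and (393,183), and the empty ones are at lower right. The wanted mould is therefore the one at (335,250). The injector is at (110,240), with its guide running to (190,272). The yellow decoy is at (243,233).

```bash
python3 - <<'E'
from h import *
c=cv2.imread("pics/top0.png")
a=cv2.resize(c[140:300,285:445],(560,560),interpolation=cv2.INTER_CUBIC)
b=cv2.resize(c[205:295,75:205],None,fx=4.2,fy=4.2,interpolation=cv2.INTER_CUBIC)
cv2.imwrite("pics/ca.png",a); cv2.imwrite("pics/cb.png",b)
im=dict(np.load("top0.npz"))
P=cloud(im)
m=(P[...,2]>85)&(P[...,2]<125)&(np.hypot(*(P[...,:2]-onz(im,[368,214],100)[0,:2]).transpose(2,0,1))<60)
print("knob",P[m].mean(0),P[m].max(0),P[m].min(0),m.sum())
for p in [(335,250),(322,208),(352,175),(393,183),(178,265),(160,262),(243,233),(237,170),(350,225),(385,270)]: print(p,bydepth(im,p).round(1))
E
```

```text
knob [598.76306029 -43.08877835 102.08751213] [619.90945828 -25.01829491 108.77138526] [580.12146108 -62.55535381  85.01766276] 271
(335, 250) [[521.5  23.   57.2]]
(322, 208) [[613.2  54.3  62.5]]
(352, 175) [[689.9 -10.8  60.3]]
(393, 183) [[ 674.5 -102.7   61.7]]
(178, 265) [[479.6 379.5   4.1]]
(160, 262) [[484.6 414.6  27.6]]
(243, 233) [[555.6 230.2  28.4]]
(237, 170) [[675.9 234.5 140.2]]
(350, 225) [[577.5  -8.6  60.8]]
(385, 270) [[481.8 -96.9   5. ]]
```

View pics/ca.png

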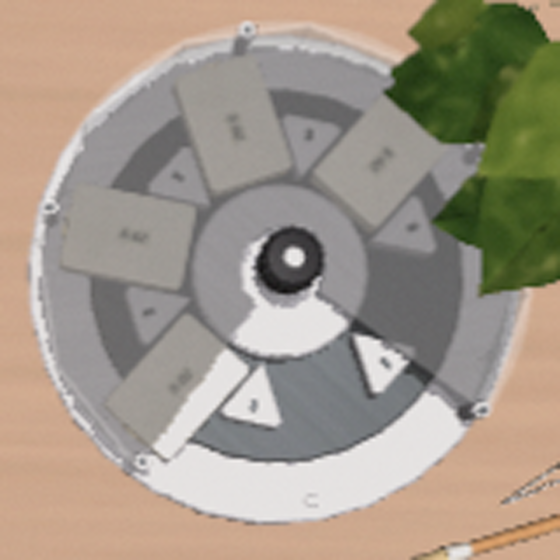

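View pics/cb.png

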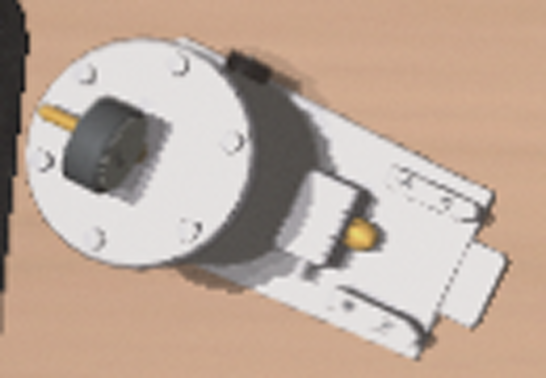

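The crops show the mould's top corners at crop pixels (185,312), (252,360), (165,460) and (107,405), and the opening posts at (143,462) and (473,410). In the injector crop the nozzle tip is at (378,238) and the tongue corners are at (510,262) and (475,328).

```bash
python3 - <<'E'
from h import *
im=dict(np.load("top0.npz"))
ca=lambda l:np.array(l)/3.5+[285,140]
cb=lambda l:np.array(l)/4.2+[75,205]
k=onz(im,ca([[292,257]]),106)[0]; print("knob",k)
posts=onz(im,ca([[143,462],[473,410]]),62)[:,:2]; a=k[:2]
print("posts",posts,"ang",np.degrees(np.arctan2(*(posts-a).T[::-1])),np.hypot(*(posts-a).T))
q=onz(im,ca([[185,312],[252,360],[165,460],[107,405]]),48)[:,:2]; print("mould",q,q.mean(0))
d=(q[2]+q[3]-q[0]-q[1]); print("ang",np.degrees(np.arctan2(d[1],d[0])), np.degrees(np.arctan2(*(q.mean(0)-a)[::-1])),np.hypot(*(q.mean(0)-a)))
n=onz(im,cb([[380,239]]),22)[0]; t=onz(im,cb([[510,262],[475,328]]),8); tm=t.mean(0)
ch=onz(im,cb([[490,208],[418,350]]),34); print("noz",n,"tongue",tm,np.linalg.norm(t[0]-t[1]),"cheeks",ch,ch.mean(0))
for p in (n-tm,): print("axis",np.degrees(np.arctan2(p[1],p[0])),np.linalg.norm(p[:2]))
e=ch[1]-ch[0]; print("cheekdir",np.degrees(np.arctan2(e[1],e[0]))+90)
o=sensors.get_obs(); print(R.from_rotvec(o["orientation"]).as_matrix().round(3),o["qpos"],o["width"])
T=imaging.get_image("wrist"); print(np.round(T["tool_from_camera"],3),T["vertical_fov"])
E
```

```text
knob [598.48596147 -43.22486433 106.        ]
posts [[ 472.53105376   42.09331411]
 [ 510.89061781 -165.06186657]] ang [ 145.88743344 -125.71444209] [152.13096446 150.0573202 ]
mould [[568.83815089  17.13588703]
 [539.43074722 -26.28375973]
 [474.39896203  27.56393447]
 [508.14096559  65.21380619]] [522.70220643  20.90746699]
ang 140.96910525260873 139.76028653129566 99.27806126166884
noz [485.33366227 403.80396411  22.        ] tongue [457.14385237 344.72506841   8.        ] 40.29468969236366 cheeks [[503.30606089 342.62038146  34.        ]
 [426.78817405 377.32872434  34.        ]] [465.04711747 359.9745529   34.        ]
axis 64.49160831871241 65.45976856269651
cheekdir 245.60106191570745
[[ 0.893  0.451 -0.001]
 [ 0.451 -0.893  0.001]
 [ 0.    -0.001 -1.   ]] [-1.12201425e+00  4.23797767e-01  1.63059290e+00 -2.87484301e-05
  1.08860338e+00 -1.90464490e-02] 87.70673729247464
[[   0.      -0.963   -0.269   74.058]
 [   1.       0.       0.       1.406]
 [  -0.      -0.269    0.963 -161.929]
 [   0.       0.       0.       1.   ]] 60.214187334789194
```

```bash
python3 - <<'E'
from h import *
P=np.concatenate([cloud(dict(np.load(f))).reshape(-1,3) for f in("top0.npz","side0.npz")])
P=P[(P[:,2]>30)&(P[:,1]<-100)&(P[:,1]>-700)&(P[:,0]>250)&(P[:,2]<900)]
az=np.degrees(np.arctan2(P[:,1],P[:,0])); r=np.hypot(P[:,0],P[:,1])
for a in range(-70,-8,6):
    m=(az>=a)&(az<a+6)
    for z0,z1 in((30,150),(150,350),(350,900)):
        k=m&(P[:,2]>z0)&(P[:,2]<z1)
        if k.sum()>20: print(a,z0,z1,k.sum(),np.percentile(r[k],1).round(),P[k][:,2].min().round())
E
```

```text
-64 150 350 364 536.0 221.0
-58 30 150 47 632.0 90.0
-52 30 150 848 624.0 33.0
-52 150 350 410 701.0 172.0
-52 350 900 1258 766.0 631.0
-46 30 150 2146 561.0 31.0
-46 150 350 5339 598.0 150.0
-40 30 150 994 553.0 31.0
-40 150 350 23121 593.0 150.0
-40 350 900 758 736.0 350.0
-34 30 150 1298 760.0 117.0
-34 150 350 19011 552.0 150.0
-34 350 900 6022 716.0 350.0
-28 30 150 1966 776.0 35.0
-28 150 350 21634 568.0 151.0
-28 350 900 236 780.0 350.0
-22 30 150 1848 536.0 30.0
-22 150 350 14995 569.0 151.0
-16 30 150 6473 540.0 30.0
-16 150 350 17062 628.0 150.0
-16 350 900 5805 901.0 350.0
-10 30 150 1833 614.0 35.0
-10 150 350 4305 797.0 150.0
-10 350 900 6100 892.0 350.0
```

Emit:
servo_tool(
  steps=[
    [[-0.015, 0.033, 0], [0, 0, 7], 1],
    [[-0.015, 0.033, 0], [0, 0, 7], 1],
    [[-0.015, 0.033, 0], [0, 0, 7], 1],
    [[-0.015, 0.033, 0], [0, 0, 7], 1],
    [[-0.015, 0.033, 0], [0, 0, 7], 1],
    [[0.028, 0.028, 0], [0, 0, 7], 1],
    [[0.028, 0.028, 0], [0, 0, 7], 1],
    [[0.028, 0.028, 0], [0, 0, 7], 1],
  ],
)

```text
t: 0.82
ee_pos: [290.8, -307.7, 222.9]
orientation: [2.352, 2.081, 0.0]
ft_force: [0.8, -0.7, -0.7]
width: 87.6
grasp_force: 0.0
```

Emit:
servo_tool(
  steps=[
    [[0.015, 0.031, 0], [0, 0, 7], 1],
    [[0.015, 0.031, 0], [0, 0, 0], 1],
    [[0.015, 0.031, 0], [0, 0, 0], 1],
    [[0.015, 0.031, 0], [0, 0, 0], 1],
    [[0.016, 0.031, 0], [0, 0, 0], 1],
    [[0.016, 0.031, 0], [0, 0, 0], 1],
    [[0.016, 0.031, 0], [0, 0, 0], 1],
    [[0.016, 0.031, 0], [0, 0, 0], 1],
  ],
)

```text
t: 1.48
ee_pos: [415.2, -59.1, 222.7]
orientation: [2.225, 2.218, 0.0]
ft_force: [-0.0, -1.0, -0.4]
width: 87.7
grasp_force: 0.0
```

Emit:
servo_tool(
  steps=[
    [[0.03, 0.003, 0], [0, 0, 0], 1],
    [[0.03, 0.003, 0], [0, 0, 0], 1],
    [[0.03, 0.003, 0], [0, 0, 0], 1],
    [[0.03, 0.003, 0], [0, 0, 0], 1],
    [[0.03, 0.002, 0], [0, 0, 0], 1],
    [[0.03, 0.002, 0], [0, 0, 0], 1],
    [[0.003, 0, -0.01], [0, 0, 0], 1],
    [[0, 0, -0.03], [0, 0, 0], 1],
  ],
)

```text
t: 2.15
ee_pos: [602.2, -44.9, 185.4]
orientation: [2.22, 2.214, 0.008]
ft_force: [-0.1, 0.4, -0.2]
width: 88.0
grasp_force: 0.0
```

```bash
python3 - <<'E'
from h import *
im=grab("wrist"); save(im,"w1"); np.savez("w1.npz",**im)
P=cloud(im); m=(P[...,2]>90)&(P[...,2]<115)&(np.hypot(P[...,0]-598,P[...,1]+43)<40)
print(sensors.get_obs()["ee_pos"],"knob",m.sum(),P[m].mean(0),P[m].min(0),P[m].max(0))
E
```

```text
[596.00460768 -44.51712844 177.19514348] knob 3098 [600.11940646 -41.62813501 104.08329588] [580.09806001 -63.35789834  90.05096432] [619.935971   -23.90209234 108.11171273]
```

View pics/w1.png

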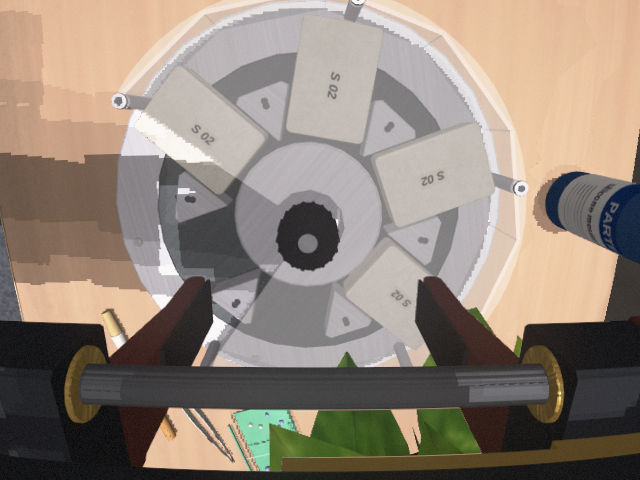

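The wrist view shows the knob top at (307,243), the opening posts at (120,101) and (212,348), and the wanted mould's top corners at (183,68), (268,140), (225,192) and (135,118).

```bash
python3 - <<'E'
from h import *
im=dict(np.load("w1.npz"))
k=onz(im,[308,243],106)[0,:2]; p=onz(im,[[120,101],[212,350]],64)[:,:2]; q=onz(im,[[268,140],[225,192],[135,118],[183,68]],48)[:,:2]
g=lambda v:np.degrees(np.arctan2(v[...,1],v[...,0]))%360
print(k,p,g(p-k),np.hypot(*(p-k).T),q.mean(0),g(q.mean(0)-k),g(q[2]+q[3]-q[0]-q[1]),np.hypot(*(q.mean(0)-k)))
p2=onz(im,[[120,101],[356,3],[520,188]],64)[:,:2]; print(p2,g(p2-k)); A=np.c_[2*p2,np.ones(3)]; print("circle",np.linalg.solve(A,(p2**2).sum(1))[:2])
o=sensors.get_obs(); print(o["ee_pos"],o["qpos"])
E
```

```text
[600.57580631 -43.57631808] [[ 475.09343585   43.60213235]
 [ 524.92753622 -142.58904823]] [145.21049055 232.61924281] [152.7936763  124.60409905] [526.21690501  22.90824037] 138.1999882218253 139.00860980882797 99.7468932648616
[[475.09343585  43.60213235]
 [631.61077976 102.08579407]
 [750.96746681 -16.2475454 ]] [145.21049055  77.97232812  10.29925351]
circle [599.22973749 -49.9363917 ]
[596.00460768 -44.51712844 177.19514348] [-9.44425097e-02  4.40291311e-01  1.72268345e+00 -5.51309219e-05
  9.83541598e-01 -9.13307521e-02]
```

Emit:
servo_tool(
  steps=[
    [[0.001, 0.001, -0.025], [0, 0, 0], 1],
    [[0, 0, -0.03], [0, 0, 0], 1],
    [[0, 0, -0.03], [0, 0, 0], 1],
    [[0, 0, -0.02], [0, 0, 0], 1],
    [[0, 0, 0], [0, 0, 0], 1],
    [[0, 0, 0], [0, 0, 0], -1],
    [[0, 0, 0], [0, 0, 0], -1],
    [[0, 0, 0], [0, 0, 0], -1],
  ],
)

```text
t: 2.87
ee_pos: [599.8, -44.0, 79.5]
orientation: [2.224, 2.216, 0.003]
ft_force: [-0.1, 0.0, 0.3]
width: 71.3
grasp_force: 0.0
```

Emit:
servo_tool(
  steps=[
    [[0, 0, 0], [0, 0, 0], -1],
    [[0, 0, 0], [0, 0, 0], -1],
    [[0, 0, 0], [0, 0, 0], -1],
    [[0, 0, 0], [0, 0, 0], -1],
    [[0, 0, 0], [0, 0, 0], -1],
    [[0, 0, 0], [0, 0, 0], -1],
    [[0, 0, 0], [0, 0, 0], -1],
    [[0, 0, 0], [0, 0, 0], -1],
  ],
)

```text
t: 3.53
ee_pos: [599.1, -43.8, 77.9]
orientation: [2.225, 2.217, 0.0]
ft_force: [-0.5, -0.3, 3.3]
width: 37.1
grasp_force: 30.0
```

Emit:
servo_tool(
  steps=[
    [[0, 0, 0], [0, 0, 2], -1],
    [[0, 0, 0], [0, 0, 4], -1],
    [[0, 0, 0], [0, 0, 4], -1],
    [[0, 0, 0], [0, 0, 4], -1],
    [[0, 0, 0], [0, 0, 4], -1],
    [[0, 0, 0], [0, 0, 4], -1],
    [[0, 0, 0], [0, 0, 4], -1],
    [[0, 0, 0], [0, 0, 4], -1],
  ],
)

```text
t: 4.2
ee_pos: [599.7, -43.7, 78.0]
orientation: [1.57, 2.719, 0.002]
ft_force: [2.5, 1.7, 2.1]
width: 37.2
grasp_force: 30.0
```

Emit:
servo_tool(
  steps=[
    [[0, 0, 0], [0, 0, 4], -1],
    [[0, 0, 0], [0, 0, 4], -1],
    [[0, 0, 0], [0, 0, 4], -1],
    [[0, 0, 0], [0, 0, 4], -1],
    [[0, 0, 0], [0, 0, 4], -1],
    [[0, 0, 0], [0, 0, 1], -1],
    [[0, 0, 0], [0, 0, 0], -1],
    [[0, 0, 0], [0, 0, 0], -1],
  ],
)

```text
t: 4.87
ee_pos: [600.1, -43.3, 78.0]
orientation: [1.055, 2.957, 0.002]
ft_force: [3.4, 3.5, 0.7]
width: 37.7
grasp_force: 30.0
```

```bash
python3 - <<'E'
from h import *
im=grab("wrist"); save(im,"w2"); np.savez("w2.npz",**im)
o=sensors.get_obs(); print(o["ee_pos"],o["orientation"],np.degrees(2*np.arctan2(o["orientation"][1],o["orientation"][0])),o["ft_force"],o["qpos"][5])
E
```

```text
[600.05337057 -43.35975237  77.95436539] [1.05475622e+00 2.95697499e+00 1.88877732e-03] 140.73725379132668 [4.61298498 3.72645022 0.72497575] -0.9784053646418771
```

View pics/w2.png

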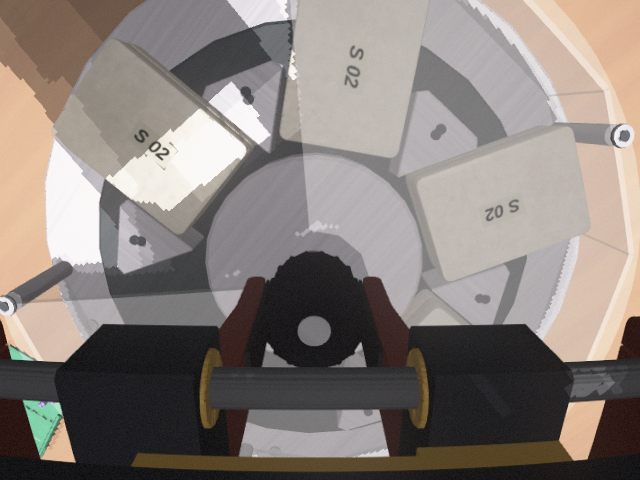

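The wanted mould is now in the opening, with top corners at about (120,38), (252,143), (183,235) and (55,122). The right-hand post of the opening is at (8,303).

```bash
python3 - <<'E'
from h import *
im=dict(np.load("w2.npz"))
k=np.array([600.,-43.4])
q=onz(im,[[250,146],[181,234],[55,122],[120,38]],48)[:,:2]; p=onz(im,[[8,305],[622,135]],64)[:,:2]
g=lambda v:np.degrees(np.arctan2(v[...,1],v[...,0]))%360
print(q,q.mean(0),g(q.mean(0)-k),np.hypot(*(q.mean(0)-k)),g(q[2]+q[3]-q[0]-q[1]),g(q[3]-q[0]),g(q[2]-q[1]))
print(p,g(p-k),np.hypot(*(p-k).T)); print(bydepth(im,[150,140]))
E
```

```text
[[533.95600232 -26.87778997]
 [543.83268483 -80.5273447 ]
 [465.87559279 -89.94019034]
 [460.6886546  -40.11296354]] [501.08823363 -59.36457214] 189.16859193821324 100.19184142991385 188.51755653725115 190.23960932581986 186.88478866909432
[[ 513.50825613 -168.03004324]
 [ 632.28072633  106.31798236]] [235.23981933  77.83270604] [151.7019098  153.15847849]
[[502.02473463 -60.75833331  47.64378138]]
```

Emit:
servo_tool(
  steps=[
    [[0, 0, 0], [0, 0, 1], -1],
    [[0, 0, 0], [0, 0, 0], -1],
    [[0, 0, 0], [0, 0, 0], 1],
    [[0, 0, 0], [0, 0, 0], 1],
    [[0, 0, 0], [0, 0, 0], 1],
    [[0, 0, 0], [0, 0, 0], 1],
    [[0, 0, 0], [0, 0, 0], 1],
    [[0, 0, 0.01], [0, 0, 0], 1],
  ],
)

```text
t: 5.58
ee_pos: [597.3, -43.8, 86.3]
orientation: [-1.027, -2.965, 0.001]
ft_force: [-0.2, 0.0, -0.5]
width: 73.6
grasp_force: 0.0
```

Emit:
servo_tool(
  steps=[
    [[0, 0, 0.03], [0, 0, 0], 1],
    [[0, 0, 0.035], [0, 0, 0], 1],
    [[-0.02, -0.004, 0.02], [0, 0, 7], 1],
    [[-0.02, -0.004, 0], [0, 0, 7], 1],
    [[-0.02, -0.004, 0], [0, 0, 7], 1],
    [[-0.02, -0.004, 0], [0, 0, 7], 1],
    [[-0.02, -0.003, 0], [0, 0, 7], 1],
    [[-0.02, -0.003, 0], [0, 0, 7], 1],
  ],
)

```text
t: 6.25
ee_pos: [477.9, -66.0, 173.5]
orientation: [-0.114, 3.139, -0.0]
ft_force: [0.2, -0.1, 0.9]
width: 87.7
grasp_force: 0.0
```

Emit:
servo_tool(
  steps=[
    [[0, 0, 0], [0, 0, 6.6], 1],
    [[0, 0, 0], [0, 0, 0], 1],
    [[0, 0, 0], [0, 0, 0], 1],
    [[0, 0, 0], [0, 0, 0], 1],
    [[0, 0, 0], [0, 0, 0], 1],
    [[0, 0, 0], [0, 0, 0], 1],
    [[0, 0, 0], [0, 0, 0], 1],
    [[0, 0, 0], [0, 0, 0], 1],
  ],
)

```text
t: 6.92
ee_pos: [479.0, -65.8, 172.6]
orientation: [0.284, -3.129, -0.0]
ft_force: [-0.2, 0.3, 0.9]
width: 87.8
grasp_force: 0.0
```

```bash
python3 - <<'E'
from h import *
im=grab("wrist"); save(im,"w3"); np.savez("w3.npz",**im)
o=sensors.get_obs(); print(o["ee_pos"],np.degrees(2*np.arctan2(o["orientation"][1],o["orientation"][0]))%360,o["orientation"],o["width"],o["qpos"][5])
E
```

```text
[478.93473695 -65.75398607 172.5542401 ] 190.38462474311277 [ 2.84293224e-01 -3.12850722e+00 -6.87014550e-05] 88.34409270611185 -1.9130906952943747
```

View pics/w3.png

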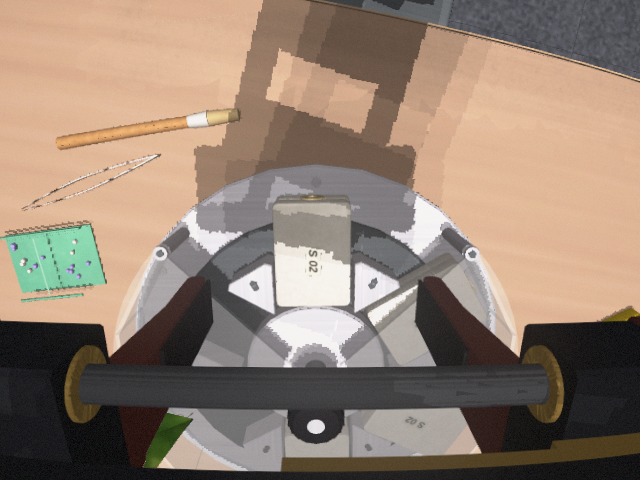

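The mould stands squarely between the posts at (160,253) and (472,253), with its top corners at (274,203), (350,203), (350,305) and (276,305).

```bash
python3 - <<'E'
from h import *
im=dict(np.load("w3.npz"))
q=onz(im,[[276,305],[350,305],[350,203],[274,203]],48)[:,:2]; p=onz(im,[[160,253],[472,253]],64)[:,:2]
g=lambda v:np.degrees(np.arctan2(v[...,1],v[...,0]))%360
k=np.array([600.,-43.4])
print(q,q.mean(0),g(q[2]+q[3]-q[0]-q[1]),g(q.mean(0)-k),p,p.mean(0),g(p-k),g(p.mean(0)-k)); print(bydepth(im,[[312,250],[370,225]]))
E
```

```text
[[544.27243363 -84.03298762]
 [534.17590314 -28.96090605]
 [457.50471143 -44.96703464]
 [467.14524893 -97.58124359]] [500.77457428 -63.88554298] 190.87754199682988 191.66508308160132 [[ 512.80656621 -169.59174595]
 [ 473.63739264   44.1698308 ]] [493.22197942 -62.71095757] [235.35708275 145.27787413] 190.25121899314533
[[496.3858701  -65.06505535  48.1053752 ]
 [478.91458845 -20.69316458  10.06951947]]
```

Emit:
servo_tool(
  steps=[
    [[0, -0.0015, -0.03], [0, 0, 0.5], 1],
    [[0, 0, -0.035], [0, 0, 0], 1],
    [[0, 0, -0.035], [0, 0, 0], 1],
    [[0, 0, -0.028], [0, 0, 0], 1],
    [[0, 0, -0.015], [0, 0, 0], 1],
    [[0, 0, -0.005], [0, 0, 0], 1],
    [[0, 0, 0], [0, 0, 0], -1],
    [[0, 0, 0], [0, 0, 0], -1],
  ],
)

```text
t: 7.63
ee_pos: [479.3, -67.4, 25.1]
orientation: [-0.298, 3.127, -0.0]
ft_force: [0.6, 0.7, 0.4]
width: 77.8
grasp_force: 0.0
```

Emit:
servo_tool(
  steps=[
    [[0, 0, 0], [0, 0, 0], -1],
    [[0, 0, 0], [0, 0, 0], -1],
    [[0, 0, 0], [0, 0, 0], -1],
    [[0, 0, 0], [0, 0, 0], -1],
    [[0, 0, 0], [0, 0, 0], -1],
    [[0, 0, 0.002], [0, 0, 0], -1],
    [[0, 0, 0.005], [0, 0, 0], -1],
    [[0, 0, 0.01], [0, 0, 0], -1],
  ],
)

```text
t: 8.3
ee_pos: [478.0, -67.2, 41.5]
orientation: [0.298, -3.125, -0.001]
ft_force: [-0.2, 0.2, -1.8]
width: 56.5
grasp_force: 29.9
```

Emit:
servo_tool(
  steps=[
    [[0, 0, 0.02], [0, 0, 0], -1],
    [[0, 0, 0.03], [0, 0, 0], -1],
    [[0, 0, 0.03], [0, 0, 0], -1],
    [[-0.003, 0.014, 0], [0, 0, -7], -1],
    [[-0.003, 0.018, 0], [0, 0, -7], -1],
    [[-0.003, 0.018, 0], [0, 0, -7], -1],
    [[-0.003, 0.018, 0], [0, 0, -7], -1],
    [[-0.003, 0.018, 0], [0, 0, -7], -1],
  ],
)

```text
t: 8.97
ee_pos: [463.5, 19.4, 122.6]
orientation: [0.665, 3.07, 0.0]
ft_force: [0.7, 0.1, -1.2]
width: 56.5
grasp_force: 29.9
```

Emit:
servo_tool(
  steps=[
    [[-0.003, 0.018, 0], [0, 0, -7], -1],
    [[-0.003, 0.018, 0], [0, 0, -7], -1],
    [[-0.003, 0.018, 0], [0, 0, -7], -1],
    [[-0.003, 0.018, 0], [0, 0, -7], -1],
    [[-0.003, 0.018, 0], [0, 0, -7], -1],
    [[-0.003, 0.018, 0], [0, 0, -7], -1],
    [[-0.003, 0.018, 0], [0, 0, -7], -1],
    [[-0.003, 0.018, 0], [0, 0, -7], -1],
  ],
)

```text
t: 9.63
ee_pos: [439.5, 163.5, 122.5]
orientation: [2.029, 2.399, 0.001]
ft_force: [-0.2, -0.3, -1.5]
width: 56.4
grasp_force: 29.9
```

Emit:
servo_tool(
  steps=[
    [[-0.004, 0.02, 0], [0, 0, -7], -1],
    [[-0.004, 0.02, 0], [0, 0, -7], -1],
    [[-0.004, 0.02, 0], [0, 0, -7], -1],
    [[-0.004, 0.02, 0], [0, 0, -7], -1],
    [[-0.004, 0.018, 0], [0, 0, -7], -1],
    [[0, 0, 0], [0, 0, 0], -1],
    [[0, 0, 0], [0, 0, 0], -1],
    [[0, 0, 0], [0, 0, 0], -1],
  ],
)

```text
t: 10.3
ee_pos: [419.6, 260.1, 122.0]
orientation: [2.648, 1.69, -0.0]
ft_force: [-0.3, 0.0, -1.4]
width: 56.3
grasp_force: 29.9
```

```bash
python3 - <<'E'
from h import *
im=grab("wrist"); save(im,"w4"); np.savez("w4.npz",**im)
o=sensors.get_obs(); print(o["ee_pos"],np.degrees(2*np.arctan2(o["orientation"][1],o["orientation"][0]))%360,o["orientation"],o["width"],o["qpos"][5],o["ft_force"])
E
```

```text
[419.737084   259.83989282 121.89106424] 65.03400193589233 [ 2.64896076e+00  1.68867934e+00 -5.35861828e-04] 56.32999640095373 0.9662208718444906 [-0.41160648  0.04850943 -0.53565553]
```

View pics/w4.png

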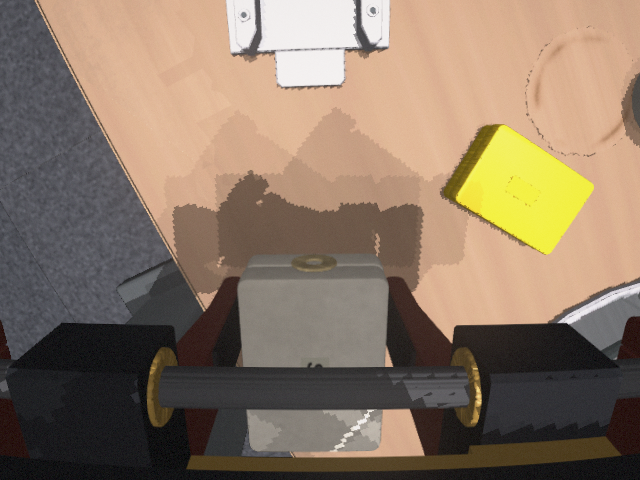

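The mould is held level, sprue end forward, at (240–387, 255–450). The guide's tongue is straight ahead at (277–344, 50–87), and the yellow decoy is clear to the right.

Emit:
servo_tool(
  steps=[
    [[0, 0, -0.025], [0, 0, 0], -1],
    [[0, 0, -0.03], [0, 0, 0], -1],
    [[0, 0, -0.03], [0, 0, 0], -1],
    [[0, 0, -0.018], [0, 0, 0], -1],
    [[0, 0, -0.007], [0, 0, 0], -1],
    [[0, 0, -0.004], [0, 0, 0], -1],
    [[0, 0, -0.001], [0, 0, 0], -1],
    [[0, 0, 0], [0, 0, 0], -1],
  ],
)

```text
t: 11.02
ee_pos: [420.5, 260.7, 7.4]
orientation: [2.651, 1.686, 0.002]
ft_force: [0.3, -0.2, -0.7]
width: 56.1
grasp_force: 29.9
```

Emit:
servo_tool(
  steps=[
    [[0, 0, -0.001], [0, 0, 0], -1],
    [[0, 0, -0.0005], [0, 0, 0], -1],
    [[0, 0, 0], [0, 0, 0], -1],
    [[0, 0, 0], [0, 0, 0], -1],
    [[0, 0, 0], [0, 0, 0], -1],
    [[0, 0, 0], [0, 0, 0], -1],
    [[0, 0, 0], [0, 0, 0], -1],
    [[0, 0, 0], [0, 0, 0], -1],
  ],
)

```text
t: 11.68
ee_pos: [420.4, 261.0, 5.7]
orientation: [2.651, 1.686, 0.002]
ft_force: [-0.2, -0.3, 6.7]
width: 56.3
grasp_force: 29.9
```

Emit:
servo_tool(
  steps=[
    [[0, 0, 0], [0, 0, 0], 1],
    [[0, 0, 0], [0, 0, 0], 1],
    [[0, 0, 0], [0, 0, 0], 1],
    [[0, 0, 0], [0, 0, 0], 1],
    [[0, 0, 0], [0, 0, 0], 1],
    [[0, 0, 0.01], [0, 0, 0], 1],
    [[0, 0, 0.03], [0, 0, 0], 1],
    [[0, 0, 0.035], [0, 0, 0], 1],
  ],
)

```text
t: 12.35
ee_pos: [418.3, 259.7, 79.9]
orientation: [-2.651, -1.686, 0.007]
ft_force: [0.4, 1.7, -0.4]
width: 88.2
grasp_force: 0.0
```

Emit:
servo_tool(
  steps=[
    [[0, 0, 0.035], [0, 0, 0], 1],
    [[0, 0, 0.035], [0, 0, 0], 1],
    [[-0.011, -0.024, 0], [0, 0, 0], 1],
    [[-0.0105, -0.022, 0], [0, 0, 0], 1],
    [[0, 0, 0], [0, 0, 0], 1],
    [[0, 0, 0], [0, 0, 0], 1],
    [[0, 0, 0], [0, 0, 0], 1],
    [[0, 0, 0], [0, 0, 0], 1],
  ],
)

```text
t: 13.02
ee_pos: [399.0, 215.3, 150.4]
orientation: [-2.651, -1.686, -0.001]
ft_force: [0.2, 0.2, -0.2]
width: 87.8
grasp_force: 0.0
```

```bash
python3 - <<'E'
from h import *
im=grab("wrist"); save(im,"w5"); np.savez("w5.npz",**im)
o=sensors.get_obs(); print(o["ee_pos"],np.degrees(2*np.arctan2(o["orientation"][1],o["orientation"][0]))%360,o["orientation"],o["width"])
E
```

```text
[398.87121463 215.31899192 150.18718596] 64.92545932111113 [-2.65066272e+00 -1.68623537e+00 -5.40979665e-04] 87.92347173542122
```

View pics/w5.png

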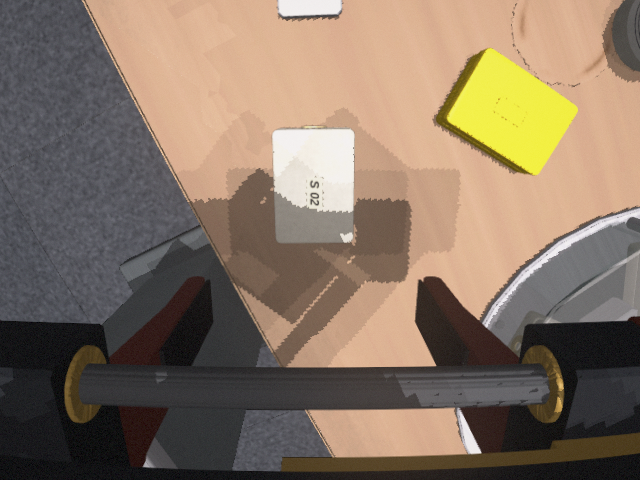

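The mould lies flat at (273–355, 129–243), sprue end up in the picture, and the tongue's end is at (279–341, 16).

```bash
python3 - <<'E'
from h import *
g=lambda v:np.degrees(np.arctan2(v[1],v[0]))%360
a=dict(np.load("w5.npz")); b=dict(np.load("w4.npz"))
q=onz(a,[[275,243],[355,243],[354,129],[273,129]],28)[:,:2]; d=q[2]+q[3]-q[0]-q[1]
print("mould",q,q.mean(0),g(d),np.linalg.norm(d)/2,bydepth(a,[313,200]))
print("tongue w5",onz(a,[[279,16],[341,16]],8).mean(0))
t=onz(b,[[277,87],[344,87]],8); print("tongue w4",t,t.mean(0), bydepth(b,[[310,70],[310,20],[260,10]]))
for uv in ([[277,84],[276,52]],[[344,84],[345,52]]): x=onz(b,uv,8); print("edge",g(x[1]-x[0]))
e=onz(b,[[231,53],[389,47]],4); print("plate",e,e.mean(0),g(e[0]-e[1])-90)
# top view: tongue edge & cheek edges via top depth plane
E
```

```text
mould [[370.8882045  216.80288073]
 [422.80776594 192.47749967]
 [454.15387852 265.63191422]
 [405.02845534 288.62450556]] [413.21957607 240.88420005] 65.69108065013359 79.54010904775903 [[408.80940044 233.5624221   28.31556094]]
tongue w5 [459.62840627 346.89399032   8.        ]
tongue w4 [[439.96918796 355.67554748   8.        ]
 [478.64112332 337.72236815   8.        ]] [459.30515564 346.69895781   8.        ] [[463.37831884 356.19090732   8.11388214]
 [476.06876886 383.45901596   7.74080003]
 [450.62087869 401.78174119   8.72721882]]
edge 66.04161972124581
edge 64.0456837444354
plate [[422.4094705  387.7362223    4.        ]
 [515.2873424  348.64969347   4.        ]] [468.84840645 368.19295788   4.        ] 67.17679698283058
```

Emit:
servo_tool(
  steps=[
    [[0.001, 0, -0.025], [0, 0, 0.3], 1],
    [[0, 0, -0.035], [0, 0, 0], 1],
    [[0, 0, -0.035], [0, 0, 0], 1],
    [[0, 0, -0.028], [0, 0, 0], 1],
    [[0, 0, -0.015], [0, 0, 0], 1],
    [[0, 0, -0.006], [0, 0, 0], 1],
    [[0, 0, 0], [0, 0, 0], -1],
    [[0, 0, 0], [0, 0, 0], -1],
  ],
)

```text
t: 13.73
ee_pos: [399.7, 215.1, 6.3]
orientation: [-2.646, -1.693, 0.0]
ft_force: [-0.3, -0.0, 0.7]
width: 77.5
grasp_force: 0.0
```

Emit:
servo_tool(
  steps=[
    [[0, 0, 0], [0, 0, 0], -1],
    [[0, 0, 0], [0, 0, 0], -1],
    [[0, 0, 0], [0, 0, 0], -1],
    [[0, 0, 0], [0, 0, 0], -1],
    [[0, 0, 0], [0, 0, 0], -1],
    [[0, 0, 0], [0, 0, 0], -1],
    [[0, 0, 0.01], [0, 0, 0], -1],
    [[0, 0, 0.02], [0, 0, 0], -1],
  ],
)

```text
t: 14.4
ee_pos: [398.1, 214.0, 35.8]
orientation: [-2.646, -1.692, 0.005]
ft_force: [-1.2, 0.2, -0.9]
width: 56.7
grasp_force: 29.9
```

Emit:
servo_tool(
  steps=[
    [[0, 0, 0.03], [0, 0, 0], -1],
    [[0, 0, 0.02], [0, 0, 0], -1],
    [[0.012, 0.026, 0], [0, 0, 0], -1],
    [[0, 0, 0], [0, 0, 0], -1],
    [[0, 0, 0], [0, 0, 0], -1],
    [[0, 0, 0], [0, 0, 0], -1],
    [[0, 0, 0], [0, 0, 0], -1],
    [[0, 0, 0], [0, 0, 0], -1],
  ],
)

```text
t: 15.07
ee_pos: [410.5, 239.9, 85.7]
orientation: [-2.647, -1.692, 0.003]
ft_force: [0.4, 0.3, -1.2]
width: 56.2
grasp_force: 29.9
```

```bash
python3 - <<'E'
from h import *
im=grab("wrist"); save(im,"w6"); np.savez("w6.npz",**im)
o=sensors.get_obs(); print(o["ee_pos"],np.degrees(2*np.arctan2(o["orientation"][1],o["orientation"][0]))%360,o["orientation"],o["width"],o["grasp_force"],o["ft_force"])
E
```

```text
[410.62631784 239.97009706  85.74174438] 65.18404741640762 [-2.64681141e+00 -1.69218739e+00  2.52747368e-03] 56.43692282930726 29.94789630174637 [-0.07536028 -0.43088193 -0.33475596]
```

View pics/w6.png

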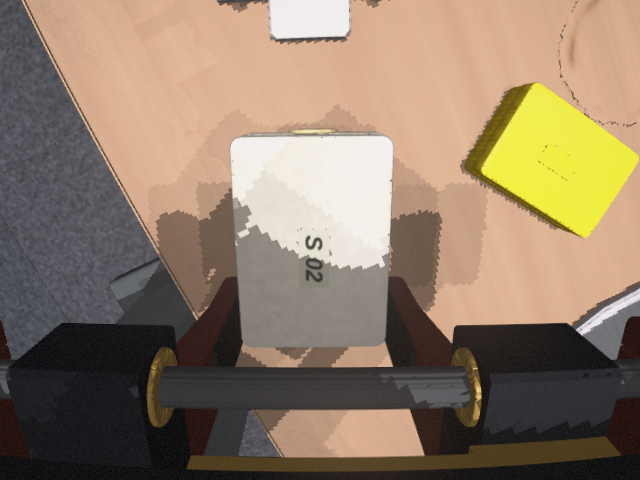

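The tail grip is good: the mould is centred in the fingers, with the tongue at (270–350, 38). That was the tenth picture, so I work from numbers from here on.

Emit:
servo_tool(
  steps=[
    [[0.0115, 0.025, 0.01], [0, 0, 0], -1],
    [[0.0115, 0.025, 0.005], [0, 0, 0], -1],
    [[0, 0, 0], [0, 0, 0], -1],
    [[0, 0, 0], [0, 0, 0], -1],
    [[0, 0, 0], [0, 0, 0], -1],
    [[0, 0, 0], [0, 0, 0], -1],
    [[0, 0, 0], [0, 0, 0], -1],
    [[0, 0, 0], [0, 0, 0], -1],
  ],
)

```text
t: 15.78
ee_pos: [433.8, 289.8, 100.9]
orientation: [2.647, 1.692, -0.002]
ft_force: [-0.6, -0.3, -1.3]
width: 56.3
grasp_force: 29.9
```

```bash
python3 - <<'E'
from h import *
o=sensors.get_obs(); im=grab("wrist"); save(im,"w7"); np.savez("w7.npz",**im)
t=np.array(o["ee_pos"]); th=np.radians(65.2); u=np.array([np.cos(th),np.sin(th)]); l=np.array([-u[1],u[0]])
print(t,o["orientation"])
P=cloud(im); f=(P[...,:2]-t[:2])@u; s=(P[...,:2]-t[:2])@l; z=P[...,2]
hsv=cv2.cvtColor(im["color"],cv2.COLOR_BGR2HSV); ok=im["range_z"]>0
br=ok&(hsv[...,0]>12)&(hsv[...,0]<30)&(hsv[...,1]>110)&(f>90)&(abs(s)<20)&(z>10)&(z<60)
print("brass",br.sum(), br.any() and [np.percentile(x[br],[2,10,50,90,98]).round(1) for x in (f,s,z)])
for f0 in range(70,150,5):
    m=ok&(f>=f0)&(f<f0+5)&(abs(s)<60); c=m&(z>29)&(z<40); w=m&(z>5.5)&(z<11)
    fmt=lambda k:(k.sum(),np.percentile(s[k],[1,99]).round(1)) if k.sum()>5 else None
    L=c&(s>5); Rr=c&(s<-5)
    print(f0,"cheekL",fmt(L),"R",fmt(Rr),"floor",fmt(w))
# mould front top edge
m=ok&(z>95)&(abs(s)<40)&(f>20); print("mould",[np.percentile(x[m],[1,50,99]).round(1) for x in(f,s,z)])
for f0 in(30,60): k=m&(f>f0)&(f<f0+5)&(z>t[2]+10); print(f0,np.percentile(s[k],[1,99]).round(1),np.median(z[k]))
E
```

```text
[433.78636566 289.84906836 100.86914713] [ 2.64708388e+00  1.69187713e+00 -1.86525688e-03]
brass 471 [array([129. , 129.4, 132.9, 135.6, 136.5]), array([-4.4, -2.3,  3. ,  8.8, 10.4]), array([20.5, 23.2, 27. , 29.8, 30.7])]
70 cheekL None R None floor (np.int64(582), array([-20.9,  22.2]))
75 cheekL None R None floor (np.int64(663), array([-20.7,  22.7]))
80 cheekL (np.int64(82), array([34.6, 42.4])) R (np.int64(17), array([-37.4, -32.7])) floor (np.int64(710), array([-20.1,  49.3]))
85 cheekL (np.int64(177), array([32.5, 42.8])) R (np.int64(160), array([-39.4, -30.3])) floor (np.int64(994), array([-47.2,  50.5]))
90 cheekL (np.int64(224), array([31.3, 42.9])) R (np.int64(215), array([-39.3, -27.6])) floor (np.int64(1032), array([-47.9,  50.9]))
95 cheekL (np.int64(234), array([31.5, 43.3])) R (np.int64(240), array([-39.7, -27.4])) floor (np.int64(1039), array([-47.5,  51.3]))
100 cheekL (np.int64(233), array([31.6, 43.3])) R (np.int64(244), array([-39.5, -27.3])) floor (np.int64(1040), array([-47.8,  51.9]))
105 cheekL (np.int64(238), array([31.5, 43.6])) R (np.int64(239), array([-3
[... 429 characters left out ...]
int64(1091), array([-47.6,  53.2]))
125 cheekL (np.int64(243), array([32.3, 44.1])) R (np.int64(229), array([-38.4, -26.7])) floor (np.int64(1111), array([-47.8,  53.4]))
130 cheekL (np.int64(188), array([ 5. , 44.1])) R (np.int64(253), array([-38.4, -26.2])) floor (np.int64(991), array([-47.3,  53.6]))
135 cheekL (np.int64(10), array([5. , 7.6])) R (np.int64(8), array([-38.1, -26.5])) floor (np.int64(897), array([-47.7,  54.3]))
140 cheekL None R None floor (np.int64(485), array([-47.6,  54.5]))
145 cheekL None R None floor None
mould [array([20.5, 28.5, 69. ]), array([-39.2,   0.3,  39.2]), array([119. , 196.1, 216.4])]
30 [-39.7  39.7] 196.03125029453824
60 [-28.   26.5] 121.2916830117413
```

Emit:
servo_tool(
  steps=[
    [[0, 0, -0.015], [0, 0, 1.4], -1],
    [[0, 0, -0.025], [0, 0, 0], -1],
    [[0, 0, -0.025], [0, 0, 0], -1],
    [[0, 0, -0.014], [0, 0, 0], -1],
    [[0, 0, -0.005], [0, 0, 0], -1],
    [[0, 0, 0], [0, 0, 0], -1],
    [[0, 0, 0], [0, 0, 0], -1],
    [[0, 0, 0], [0, 0, 0], -1],
  ],
)

```text
t: 16.5
ee_pos: [435.0, 291.0, 18.1]
orientation: [2.626, 1.725, 0.003]
ft_force: [-1.1, 0.2, -1.4]
width: 56.5
grasp_force: 30.0
```

Emit:
servo_tool(
  steps=[
    [[0.002, 0.0046, 0], [0, 0, 0], -1],
    [[0.002, 0.0046, 0], [0, 0, 0], -1],
    [[0.002, 0.0046, 0], [0, 0, 0], -1],
    [[0.002, 0.0046, 0], [0, 0, 0], -1],
    [[0.002, 0.0046, 0], [0, 0, 0], -1],
    [[0.002, 0.0046, 0], [0, 0, 0], -1],
    [[0, 0, 0], [0, 0, 0], -1],
    [[0, 0, 0], [0, 0, 0], -1],
  ],
)

```text
t: 17.17
ee_pos: [446.4, 318.6, 17.1]
orientation: [2.625, 1.725, -0.0]
ft_force: [-0.2, -0.2, -2.1]
width: 56.2
grasp_force: 30.0
```

Emit:
servo_tool(
  steps=[
    [[0.0016, 0.0037, 0], [0, 0, 0], -1],
    [[0.0016, 0.0037, 0], [0, 0, 0], -1],
    [[0.0016, 0.0037, 0], [0, 0, 0], -1],
    [[0.0016, 0.0037, 0], [0, 0, 0], -1],
    [[0.0016, 0.0037, 0], [0, 0, 0], -1],
    [[0, 0, 0], [0, 0, 0], -1],
    [[0, 0, 0], [0, 0, 0], -1],
    [[0, 0, 0], [0, 0, 0], -1],
  ],
)

```text
t: 17.83
ee_pos: [454.2, 336.7, 17.1]
orientation: [2.626, 1.725, -0.001]
ft_force: [-1.1, -0.6, -0.8]
width: 56.1
grasp_force: 30.0
```

```bash
cat > s.py <<'E'
from h import *
o=sensors.get_obs(); im=grab("wrist"); np.savez("w8.npz",**im); save(im,"w8")
t=np.array(o["ee_pos"]); th=2*np.arctan2(o["orientation"][1],o["orientation"][0]); u=np.array([np.cos(th),np.sin(th)]); l=np.array([-u[1],u[0]])
print(t,np.degrees(th),o["ft_force"],o["moment"])
P=cloud(im); f=(P[...,:2]-t[:2])@u; s=(P[...,:2]-t[:2])@l; z=P[...,2]; ok=im["range_z"]>0
hsv=cv2.cvtColor(im["color"],cv2.COLOR_BGR2HSV)
br=ok&(hsv[...,0]>12)&(hsv[...,0]<30)&(hsv[...,1]>110)&(f>60)&(abs(s)<20)&(z>10)&(z<60)
print("brass",br.sum(),br.any() and [np.percentile(x[br],[2,10,50,98]).round(1) for x in(f,s,z)])
for f0 in range(24,76,4):
    m=ok&(f>=f0)&(f<f0+4)&(abs(s)<45)&(z>29)&(z<50); q=m&(z>38.5); c=m&(z<37)
    fm=lambda k:(k.sum(),np.percentile(s[k],[1,99]).round(1),np.median(z[k]).round(1)) if k.sum()>5 else None
    print(f0,"mould",fm(q),"L",fm(c&(s>0)),"R",fm(c&(s<0)))
E
python3 s.py
```

```text
[454.15630769 336.66143973  17.0873311 ] 66.60481211539975 [-1.13926946 -0.64317402 -0.77666236] [-0.02173224 -0.06511655 -0.00956433]
brass 1713 [array([78.5, 80.1, 85.7, 91.6]), array([-7.5, -6. , -0.2,  7.6]), array([23.4, 25.4, 28.4, 31. ])]
24 mould (np.int64(274), array([-27.4,  25.4]), np.float64(38.7)) L (np.int64(57), array([ 2.8, 27.2]), np.float64(36.8)) R (np.int64(36), array([-28.9,  -3.6]), np.float64(36.8))
28 mould (np.int64(312), array([-26.4,  25.1]), np.float64(38.8)) L (np.int64(72), array([ 4.5, 38. ]), np.float64(36.7)) R (np.int64(59), array([-29.1,  -1.2]), np.float64(36.8))
32 mould (np.int64(357), array([-26.9,  24.6]), np.float64(38.8)) L (np.int64(263), array([ 6. , 40.8]), np.float64(33.9)) R (np.int64(226), array([-41.3,  -5. ]), np.float64(33.9))
36 mould (np.int64(322), array([-26.3,  25.7]), np.float64(38.8)) L (np.int64(362), array([ 0.9, 40.8]), np.float64(33.8)) R (np.int64(336), array([-41.4,  -2.3]), np.float64(34.0))
40 mould (np.int64(358), array([-26.3,  25. ]), np.float64(38.7)) L (np.int64(424), array([ 2.1, 40.9]), np.float64(33.9)) R (np.i
[... 754 characters left out ...]
-2.9]), np.float64(34.1))
60 mould (np.int64(441), array([-27. ,  25.5]), np.float64(38.8)) L (np.int64(483), array([ 1.5, 40.9]), np.float64(33.9)) R (np.int64(454), array([-41.4,  -1.6]), np.float64(34.0))
64 mould (np.int64(424), array([-26.9,  24.9]), np.float64(38.8)) L (np.int64(479), array([ 3.7, 40.9]), np.float64(34.0)) R (np.int64(466), array([-41.5,  -2.8]), np.float64(34.0))
68 mould (np.int64(45), array([-25.3,  23.5]), np.float64(38.8)) L (np.int64(611), array([ 0.5, 41.1]), np.float64(34.0)) R (np.int64(676), array([-41.3,  -0.5]), np.float64(33.9))
72 mould None L (np.int64(443), array([29.3, 41.2]), np.float64(34.3)) R (np.int64(439), array([-41.1, -29.4]), np.float64(34.3))
```

Emit:
servo_tool(
  steps=[
    [[0, 0, -0.001], [0, 0, 0], -1],
    [[0, 0, -0.0012], [0, 0, 0], -1],
    [[0.001, 0.0023, 0], [0, 0, 0], -1],
    [[0.001, 0.0023, 0], [0, 0, 0], -1],
    [[0.0008, 0.0018, 0], [0, 0, 0], -1],
    [[0, 0, 0], [0, 0, 0], -1],
    [[0, 0, 0], [0, 0, 0], -1],
    [[0, 0, 0], [0, 0, 0], -1],
  ],
)

```text
t: 18.55
ee_pos: [457.5, 343.6, 15.1]
orientation: [-2.626, -1.725, -0.002]
ft_force: [-0.7, 1.2, 1.5]
width: 56.2
grasp_force: 30.0
```

Emit:
servo_tool(
  steps=[
    [[0.0004, 0.0009, 0], [0, 0, 0], -1],
    [[0, 0, 0], [0, 0, 0], -1],
    [[0.0004, 0.0009, 0], [0, 0, 0], -1],
    [[0, 0, 0], [0, 0, 0], -1],
    [[0, 0, 0], [0, 0, 0], -1],
    [[0, 0, 0], [0, 0, 0], -1],
    [[0, 0, 0], [0, 0, 0], -1],
    [[0, 0, 0], [0, 0, 0], -1],
  ],
)

```text
t: 19.22
ee_pos: [457.6, 344.4, 15.1]
orientation: [2.625, 1.725, -0.002]
ft_force: [-1.4, -4.0, 6.5]
width: 56.2
grasp_force: 30.0
```

Emit:
servo_tool(
  steps=[
    [[0.0004, 0.0009, 0], [0, 0, 0], -1],
    [[0, 0, 0], [0, 0, 0], -1],
    [[0, 0, 0], [0, 0, 0], -1],
    [[0, 0, 0], [0, 0, 0], -1],
    [[0, 0, 0], [0, 0, 0], -1],
    [[0, 0, 0], [0, 0, 0], -1],
    [[0, 0, 0], [0, 0, 0], -1],
    [[0, 0, 0], [0, 0, 0], -1],
  ],
)

```text
t: 19.88
ee_pos: [457.6, 344.5, 15.1]
orientation: [2.625, 1.725, -0.004]
ft_force: [-1.1, -7.6, 9.7]
width: 56.5
grasp_force: 30.0
```

```bash
python3 s.py | grep -v "^[2345]"; python3 -c "
from h import *
o=sensors.get_obs();print(o['ft_force'],o['moment'])"
```

```text
[457.59549946 344.45048342  15.0914714 ] 66.61061406885932 [-1.12183796 -7.62770243  9.71941395] [-1.20720127  0.15168021 -0.0128218 ]
brass 1573 [array([71.2, 72.6, 77.6, 83.2]), array([-7.5, -6. , -0.2,  7.6]), array([23.9, 25.8, 28.6, 31.1])]
60 mould None L (np.int64(1328), array([ 0.5, 40.8]), np.float64(35.6)) R (np.int64(1388), array([-41. ,  -0.5]), np.float64(35.7))
64 mould None L (np.int64(1319), array([ 0.5, 41. ]), np.float64(35.5)) R (np.int64(1398), array([-41. ,  -0.5]), np.float64(35.6))
68 mould None L (np.int64(746), array([ 0.5, 41.2]), np.float64(33.9)) R (np.int64(803), array([-41.1,  -0.5]), np.float64(34.3))
72 mould None L (np.int64(432), array([ 0.2, 41.5]), np.float64(33.4)) R (np.int64(513), array([-41.1,  -0.2]), np.float64(33.5))
[-2.58423151 -7.58348295  9.38636751] [-1.2532078   0.21300963 -0.03740977]
```

Emit:
servo_tool(
  steps=[
    [[0, 0, 0], [0, 0, 0], 1],
    [[0, 0, 0], [0, 0, 0], 1],
    [[0, 0, 0], [0, 0, 0], 1],
    [[0, 0, 0], [0, 0, 0], 1],
    [[0, 0, 0], [0, 0, 0], 1],
    [[0, 0, 0], [0, 0, 0], 1],
    [[0, 0, 0.01], [0, 0, 0], 1],
    [[0, 0, 0.02], [0, 0, 0], 1],
  ],
)

```text
t: 20.6
ee_pos: [456.9, 344.9, 43.8]
orientation: [2.626, 1.725, -0.007]
ft_force: [0.0, 0.1, -0.5]
width: 87.8
grasp_force: 0.0
```

Emit:
servo_tool(
  steps=[
    [[0, 0, 0.03], [0, 0, 0], 1],
    [[-0.008, -0.018, 0.03], [0, 0, 0], 1],
    [[-0.008, -0.018, 0.02], [0, 0, 0], 1],
    [[-0.004, -0.009, 0], [0, 0, 0], 1],
    [[0, 0, 0], [0, 0, 0], 1],
    [[0, 0, 0], [0, 0, 0], 1],
    [[0, 0, 0], [0, 0, 0], 1],
    [[0, 0, 0], [0, 0, 0], 1],
  ],
)

```text
t: 21.27
ee_pos: [438.3, 301.2, 124.0]
orientation: [-2.625, -1.725, 0.002]
ft_force: [-0.9, -0.7, -0.6]
width: 87.4
grasp_force: 0.0
```

```bash
python3 - <<'E'
from h import *
o=sensors.get_obs(); im=grab("wrist"); np.savez("w9.npz",**im); save(im,"w9")
n=np.array([457.6,344.5]); th=np.radians(66.6); u=np.array([np.cos(th),np.sin(th)]); l=np.array([-u[1],u[0]])
print(o["ee_pos"],o["ft_force"])
P=cloud(im); f=(P[...,:2]-n)@u; s=(P[...,:2]-n)@l; z=P[...,2]; ok=im["range_z"]>0
hsv=cv2.cvtColor(im["color"],cv2.COLOR_BGR2HSV)
br=ok&(hsv[...,0]>12)&(hsv[...,0]<30)&(hsv[...,1]>110)&(f>60)&(abs(s)<15)&(z>10)&(z<60)
print("brass",br.sum(),np.percentile(f[br],[1,2,10,50,98]).round(1))
q=ok&(abs(s)<22)&(z>33)&(z<41)&(f<72)&(f>-40); print("mould f",np.percentile(f[q],[0.5,99.5]).round(1))
for f0 in range(-12,68,10):
    k=ok&(abs(f-f0)<4)&(abs(s)<25)&(z>30)&(z<45); j=ok&(abs(f-f0)<4)&(abs(s)<29.2)&(z>34.8)&(z<45)
    if k.sum()>5: print(f0,np.median(z[k]).round(2),np.percentile(s[j],[1,99]).round(1))
E
```

```text
[438.27678862 301.20568023 123.97530869] [-0.92750532 -0.69570945 -0.55428716]
brass 597 [71.3 71.6 72.7 77.5 83.2]
mould f [-10.8  68.2]
-12 35.66 [-26.8  24.6]
-2 35.93 [-28.3  25.9]
8 35.88 [-28.4  25.8]
18 35.87 [-28.3  25.5]
28 35.97 [-28.3  25.8]
38 35.89 [-28.5  25.7]
48 35.91 [-27.8  26. ]
58 35.86 [-28.   25.9]
```

The mould lies flat with its underside at 8 mm. To make sure it really rests on the nozzle, I nudge its tail with the closed fingers.

Emit:
servo_tool(
  steps=[
    [[0, 0, 0], [0, 0, 0], -1],
    [[0, 0, -0.015], [0, 0, 0], -1],
    [[0, 0, -0.025], [0, 0, 0], -1],
    [[0, 0, -0.03], [0, 0, 0], -1],
    [[0, 0, -0.025], [0, 0, 0], -1],
    [[0, 0, -0.013], [0, 0, 0], -1],
    [[0, 0, 0], [0, 0, 0], -1],
    [[0, 0, 0], [0, 0, 0], -1],
  ],
)

```text
t: 21.98
ee_pos: [437.8, 300.7, 16.1]
orientation: [-2.626, -1.725, 0.004]
ft_force: [0.2, -0.3, -0.5]
width: 38.6
grasp_force: 0.0
```

Emit:
servo_tool(
  steps=[
    [[0, 0, 0], [0, 0, 0], -1],
    [[0.0016, 0.0037, 0], [0, 0, 0], -1],
    [[0.0016, 0.0037, 0], [0, 0, 0], -1],
    [[0.0016, 0.0037, 0], [0, 0, 0], -1],
    [[0.0016, 0.0037, 0], [0, 0, 0], -1],
    [[0.0008, 0.0018, 0], [0, 0, 0], -1],
    [[0, 0, 0], [0, 0, 0], -1],
    [[0, 0, 0], [0, 0, 0], -1],
  ],
)

```text
t: 22.65
ee_pos: [445.5, 317.6, 17.0]
orientation: [2.625, 1.725, 0.0]
ft_force: [0.1, -0.1, 0.3]
width: 0.7
grasp_force: 0.0
```

Emit:
servo_tool(
  steps=[
    [[0.0004, 0.0009, 0], [0, 0, 0], -1],
    [[0.0004, 0.0009, 0], [0, 0, 0], -1],
    [[0, 0, 0], [0, 0, 0], -1],
    [[0, 0, 0], [0, 0, 0], -1],
    [[0, 0, 0], [0, 0, 0], -1],
    [[0, 0, 0], [0, 0, 0], -1],
    [[0, 0, 0], [0, 0, 0], -1],
    [[0, 0, 0], [0, 0, 0], -1],
  ],
)

```text
t: 23.32
ee_pos: [446.3, 319.2, 17.0]
orientation: [-2.626, -1.725, 0.0]
ft_force: [0.1, -0.3, 0.8]
width: 0.5
grasp_force: 0.0
```

Emit:
servo_tool(
  steps=[
    [[0.0004, 0.0009, 0], [0, 0, 0], -1],
    [[0.0004, 0.0009, 0], [0, 0, 0], -1],
    [[0.0004, 0.0009, 0], [0, 0, 0], -1],
    [[0.0004, 0.0009, 0], [0, 0, 0], -1],
    [[0, 0, 0], [0, 0, 0], -1],
    [[0, 0, 0], [0, 0, 0], -1],
    [[0, 0, 0], [0, 0, 0], -1],
    [[0, 0, 0], [0, 0, 0], -1],
  ],
)

```text
t: 23.98
ee_pos: [447.9, 322.8, 16.9]
orientation: [-2.626, -1.725, 0.0]
ft_force: [0.5, -0.4, -0.5]
width: 0.5
grasp_force: 0.0
```

Emit:
servo_tool(
  steps=[
    [[0.0004, 0.0009, 0], [0, 0, 0], -1],
    [[0.0004, 0.0009, 0], [0, 0, 0], -1],
    [[0, 0, 0], [0, 0, 0], -1],
    [[0, 0, 0], [0, 0, 0], -1],
    [[0, 0, 0], [0, 0, 0], -1],
    [[0, 0, 0], [0, 0, 0], -1],
    [[0, 0, 0], [0, 0, 0], -1],
    [[0, 0, 0], [0, 0, 0], -1],
  ],
)

```text
t: 24.65
ee_pos: [448.6, 324.6, 17.0]
orientation: [2.626, 1.725, -0.0]
ft_force: [-0.4, -0.5, 1.4]
width: 0.5
grasp_force: 0.8
```

Emit:
servo_tool(
  steps=[
    [[0.0004, 0.0009, 0], [0, 0, 0], -1],
    [[0, 0, 0], [0, 0, 0], -1],
    [[0, 0, 0], [0, 0, 0], -1],
    [[0, 0, 0], [0, 0, 0], -1],
    [[0, 0, 0], [0, 0, 0], -1],
    [[0, 0, 0], [0, 0, 0], -1],
    [[0, 0, 0], [0, 0, 0], -1],
    [[0, 0, 0], [0, 0, 0], -1],
  ],
)

```text
t: 25.32
ee_pos: [448.5, 324.7, 16.9]
orientation: [2.625, 1.725, -0.003]
ft_force: [-2.4, -5.5, 2.9]
width: 0.7
grasp_force: 2.6
```

Emit:
servo_tool(
  steps=[
    [[0.0004, 0.0009, 0], [0, 0, 0], -1],
    [[0, 0, 0], [0, 0, 0], -1],
    [[0, 0, 0], [0, 0, 0], -1],
    [[0, 0, 0], [0, 0, 0], -1],
    [[0, 0, 0], [0, 0, 0], -1],
    [[0, 0, 0], [0, 0, 0], -1],
    [[0, 0, 0], [0, 0, 0], -1],
    [[0, 0, 0], [0, 0, 0], -1],
  ],
)

```text
t: 25.98
ee_pos: [448.4, 324.8, 16.8]
orientation: [2.625, 1.725, -0.006]
ft_force: [-1.7, -8.1, 5.4]
width: 0.5
grasp_force: 4.2
```

It stalls at 8 N, far above floor friction, so it is against the nozzle. I back away.

Emit:
servo_tool(
  steps=[
    [[-0.002, -0.0046, 0], [0, 0, 0], -1],
    [[-0.006, -0.014, 0], [0, 0, 0], -1],
    [[-0.008, -0.018, 0.01], [0, 0, 0], -1],
    [[-0.004, -0.009, 0.03], [0, 0, 0], -1],
    [[0, 0, 0.035], [0, 0, 0], -1],
    [[0, 0, 0.035], [0, 0, 0], -1],
    [[0, 0, 0.01], [0, 0, 0], -1],
    [[0, 0, 0], [0, 0, 0], -1],
  ],
)

```text
t: 26.65
ee_pos: [431.7, 282.2, 140.1]
orientation: [-2.626, -1.725, -0.011]
ft_force: [0.7, 0.7, -0.1]
width: 0.2
grasp_force: 0.0
```

```bash
python3 - <<'E'
from h import *
o=sensors.get_obs(); im=grab("top"); save(im,"t9"); print(o["ee_pos"],o["ft_force"])
n=np.array([457.6,344.5]); th=np.radians(66.6); u=np.array([np.cos(th),np.sin(th)]); l=np.array([-u[1],u[0]])
P=cloud(im); f=(P[...,:2]-n)@u; s=(P[...,:2]-n)@l; z=P[...,2]
q=(abs(s)<22)&(z>30)&(z<42)&(f<72)&(f>-40); print("mould",q.sum(),np.percentile(f[q],[1,99]).round(1),np.median(z[q]))
a=cv2.imread("pics/top0.png"); d=cv2.absdiff(a,im["color"]).max(2)
for nm,(u0,v0,u1,v1) in dict(yellow=(220,210,268,255),talc=(220,150,255,190),brush=(400,275,470,305),tweez=(425,255,480,285),bottle=(350,85,385,135)).items(): print(nm,(d[v0:v1,u0:u1]>60).mean().round(3))
E
```

```text
[431.68947205 282.24241798 140.05150398] [ 0.68496275  0.73790702 -0.10522304]
mould 38 [53.8 68.7] 34.24428143451041
yellow 0.043
talc 0.0
brush 0.0
tweez 0.0
bottle 0.0
```

```bash
python3 -c "
from h import *
print(close_job())"
```

```text
the job is handed in; nothing more can be done
None
```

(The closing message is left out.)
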